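Make up a mystery lot of toy cartons to weight on the dial scale

ROBOT

A 6-joint arm with a two-finger parallel gripper is mounted at the origin on a cart in front of the work surface, level with it; the furniture and walls round the work are solid. World frame = base frame: x ahead of the robot, y to its left, z up, the work surface at z = 0. Lengths are in m, angles in degrees, forces in N, time in s.
With the tool pointing down it reaches from about 0.3 to 0.75 m from the base axis. Payload 8.5 kg.
Tool frame: the origin (TCP) lies midway between the tips of the shut fingers; the grasp point (between the pads) lies env.tcp_to_grasp behind it (env.tcp_to_grasp is the distance from the TCP to the grasp point, in m); z points along the fingers, y is the line along which they close (so a half turn about z gives the same grasp; the last joint's range is limited). The gripper opens to 85 mm and grips with 20 to 120 N. Pads are 22 mm wide; open, the fingers measure 114 mm over their backs; the gripper's body (76 mm by 85 mm) begins 54 mm behind the grasp point. The pads swing forward as they close: fully open they stand 13 mm farther back than shut.
Start: joints at [-83.096, 21.807, 74.336, -0, 83.858, -12.336], TCP at [0.181, -0.519, 0.231] pointing down, gripper open.
Joint ranges: [-178.18, 178.18], [-50.72, 133.34], [12.68, 142.11], [-81.47, 261.47], [9.98, 163.14], [-165.26, 165.26]. Speed limits (degrees/s): [136.94, 136.94, 180, 180, 180, 180].

INTERFACE

Orientations are given as a 3x3 rotation matrix whose columns are the frame's x, y, z axes.
In Python, from rig import observe, optics, job, env gives the robot as it stands. The module is installed in compiled form; this text tells all that it offers.
- The arm moves only by the shell command python3 -m jog 'ROWS' [FORCE]. ROWS is JSON, a list of rows, each a list of 7 numbers: the turn, a rotation vector about the tool's x, y, z in rad, then the shift along the tool's x, y, z in m, then the opening in per cent of the stroke, from 0 (shut) to 100 (fully open). A call has 1 to 10 rows; each row shifts and turns the commanded pose from where the row before left it, along the tool's axes as they then stand; what a row does not reach is not made up. A row lasts 1/8 s, in which the tool goes at most 62.5 mm and 10.7 degrees, less where a joint would pass 70% of its speed; a pose out of reach is approached as far as the arm can. A call is refused whole if a number of a shift passes 0.0625 or a number of a turn 0.188, either way. A call with a gripper value outside its range is refused whole. The fingers move at their own pace and stop on an object; FORCE is the grip in N (left out, the last holds). Time passes only in rows, so rows that do not move let the fingers close. It gives the time, the measured TCP pose, the force, the opening and the grip force at its end, in the units of the state.
- observe(): the state, without advancing time (a new reading comes with each control period).
- optics.get_image(name): name is "scene" or "top" or "wrist"; returns a dict with "pixels" (384x512x3 uint8, red, green, blue), "mtx" (3x3 intrinsics, pixels), "dist_coeffs" ([k1, k2, p1, p2, k3] as OpenCV has them; the pictures are not rectified), "rvec" (rotation vector, rad) and "tvec" (3), from world to camera coordinates, as OpenCV has them. Camera axes: x right, y down, z forward; pixel columns grow to the right and rows downward; lengths in m; the calibration is good to about 2 mm. A picture is of the moment at which its call begins. There is no depth.
- job.close_job(): hands the job in; it is judged then, once.
The state is a dict: "time_s": time; "q": joint angles; "qvel": joint speeds; "joint_efforts": joint torques, N m; "position": TCP position; "tool_rot": TCP orientation; "ft_force": force on the tool from outside, world axes, zero at the start; "wrist_torque": the same for the moment, N m; "grip_width": finger opening in m; "gripper_force": force on a finger pad.
Only numpy, scipy, OpenCV 4.12 (cv2) and the standard library are available. Lean on these libraries where they do the work, as an engineer would, in place of code of your own. Each camera call takes 0.05 s, during which the arm holds its last target. There are 200 camera calls.

TASK

Make up a mystery lot by weight: stand sealed toy cartons upright on the scale's pan, one at a time and gently, until the needle reaches or passes the broad target hand, then stop - no carton more than it takes. Two of the six cartons are empty display dummies that only their weight in the hand gives away: heft each carton before you bring it to the scale, and stand a dummy back on the table; it must never be set down on the scale. Leave the target hand where it is set, unused cartons standing on the table, and the paint tins in their places.

Things in the scene. Friction and masses are not known exactly. Their poses are not given: they have to be found in the camera images.
- carton_1: sealed blue printed toy carton 26 x 46 x 62 mm (x, y, z), standing upright; origin at the centre of its underside, z up; grasp across its 26 mm (its x axis). From outside it looks the same as the other cartons. All six cartons look alike: some hold a die-cast toy and weigh 180 to 220 g (weights differ), the others are empty display dummies of about 20 g, in no known places
- carton_2: sealed blue printed toy carton 26 x 46 x 62 mm (x, y, z), standing upright; origin at the centre of its underside, z up; grasp across its 26 mm (its x axis). From outside it looks the same as the other cartons
- carton_3: sealed blue printed toy carton 26 x 46 x 62 mm (x, y, z), standing upright; origin at the centre of its underside, z up; grasp across its 26 mm (its x axis). From outside it looks the same as the other cartons
- carton_4: sealed blue printed toy carton 26 x 46 x 62 mm (x, y, z), standing upright; origin at the centre of its underside, z up; grasp across its 26 mm (its x axis). From outside it looks the same as the other cartons
- carton_5: sealed blue printed toy carton 26 x 46 x 62 mm (x, y, z), standing upright; origin at the centre of its underside, z up; grasp across its 26 mm (its x axis). From outside it looks the same as the other cartons
- carton_6: sealed blue printed toy carton 26 x 46 x 62 mm (x, y, z), standing upright; origin at the centre of its underside, z up; grasp across its 26 mm (its x axis). From outside it looks the same as the other cartons
- scale: white mechanical dial scale, fixed to the table; housing 186 mm deep (x, from -0.103 to 0.083), 160 mm wide (y), 86 mm high, its sloping 45 degree dial towards -x; origin on the table under the housing. A steel pan stands over its rear part. Above the housing there is nothing but the pan. Behind the scale, from x = 0.66 m on, stands an open cardboard box 170 mm high
- pan_top (a point): centre of the upper surface of the scale's steel pan, 108 mm above the table when empty; the pan measures 116 mm (x) by 196 mm (y) outside with a rim 3 mm thick standing 5 mm above that surface; its axes are those of the scale, z up. The pan floats on a spring and sinks 1 mm per 100 g (about 1 N per mm); it comes to rest in about half a second; 12 mm down it strikes its overload stop
- needle (a joint): slim black needle of the dial: 0 with the empty pan (pointing to the lower left), grows clockwise as seen by the robot, 3.927 rad per kg on the pan, overload stop at 4.71 rad
- target_hand (a joint): broad dark hand with a diamond-shaped tip under the needle, set beforehand to the target weight (same angles as the needle); keeps its place by friction; not to be touched
- needle_tip (a point): tip of the needle, 44 mm from the dial's centre; x outwards along the needle, z out of the face, y anticlockwise as seen by the robot
- target_tip (a point): point on the target hand at the same 44 mm radius and height as the needle tip, same axes
- cash_box: open steel cash box, fixed, behind the cartons; its tray part spans x -0.08 to 0.105, y -0.13 to 0.13 about its origin (on the table) and is 62 mm high; its open lid stands upright along the rear edge (x 0.09 to 0.15) to 0.26 m above the table: keep the arm clear of it
- tin_left: full paint tin, 75 mm across, 76 mm high, standing left of the cartons, bystander; origin under its centre
- tin_right: full paint tin, 75 mm across, 76 mm high, standing to the right of the scale, bystander; origin under its centre
There are look-alikes about, which are no part of the job. Leave any orange look-alike of the carton_4 alone.

How it is judged:
By the outcome, as a careful person would: the job done as asked, in the order asked, and still so for the second after the job is handed in, with the robot touching nothing.
It also fails if it takes over 72 s, if anything falls off the work surface, if the arm or the gripper's body presses on something with over 40 N, if the wrist force passes 120 N, or if a joint passes its speed limit or range.

## Working session

There is one attempt and no reset: what is moved stays moved. The work goes in short steps, Python scripts to look and compute and a shell command to move; the robot and the scene stay as the last step left them, time stands still between calls to the robot, and variables do not carry over. Pictures are saved under pics/ and viewed, at most 10 in all, crops included, and the job is handed in when it is done.

```bash
mkdir -p pics
cat > h.py <<'E'
import numpy as np, cv2
from rig import observe, optics, job, env
def cam(n):
    d=optics.get_image(n); R=cv2.Rodrigues(np.array(d['rvec'],float))[0]; t=np.array(d['tvec'],float).reshape(3)
    d['R']=R; d['t']=t; d['K']=np.array(d['mtx'],float); d['D']=np.array(d['dist_coeffs'],float); return d
def ray(d,uv):
    p=cv2.undistortPoints(np.array(uv,float).reshape(-1,1,2),d['K'],d['D']).reshape(-1,2)
    v=np.c_[p,np.ones(len(p))]@d['R']; return -d['R'].T@d['t'], v
def onz(d,uv,z):
    c,v=ray(d,uv); return c+v*((z-c[2])/v[:,2])[:,None]
def proj(d,P):
    return cv2.projectPoints(np.array(P,float).reshape(-1,1,3),d['R'],d['t'],d['K'],d['D'])[0].reshape(-1,2)
def save(d,f,crop=None,s=1):
    im=d['pixels'][:,:,::-1]
    if crop: im=im[crop[1]:crop[3],crop[0]:crop[2]]
    cv2.imwrite('pics/'+f,cv2.resize(im,None,fx=s,fy=s,interpolation=cv2.INTER_CUBIC))
E
python3 - <<'E'
from h import *
np.set_printoptions(precision=4,suppress=True)
a=cam('top');b=cam('scene');
im=np.vstack([a['pixels'],b['pixels']])[:,:,::-1]
save(a,'top0.png',s=1.5);save(b,'scene0.png',s=1.5)
for d in(a,b): print(-d['R'].T@d['t'],d['R'][2])
print(observe(),env.tcp_to_grasp)
E
```

```text
[0.3712 0.0458 1.4379] [ 0.0616  0.     -0.9981]
[-0.5616  0.8374  0.6682] [ 0.7195 -0.5654 -0.4032]
{'time_s': 0.1, 'q': array([-83.096 ,  21.8358,  74.3784,  -0.001 ,  83.8592, -12.3357]), 'qvel': array([-0.0126, -0.0258, -0.1443, -0.0507,  0.0461,  0.0457]), 'joint_efforts': array([  0.0035, -44.922 , -23.1657,  -0.0002,   0.0037,  -0.    ]), 'position': array([ 0.1812, -0.519 ,  0.2308]), 'tool_rot': array([[ 0.9441,  0.3295, -0.0002],
       [ 0.3295, -0.9441,  0.0013],
       [ 0.0003, -0.0013, -1.    ]]), 'ft_force': array([-0.1698,  0.505 ,  0.0312]), 'wrist_torque': array([ 0.0181, -0.0119, -0.015 ]), 'gripper_force': 0.0, 'grip_width': 0.08495989009686733} 0.0187
```

View pics/top0.png

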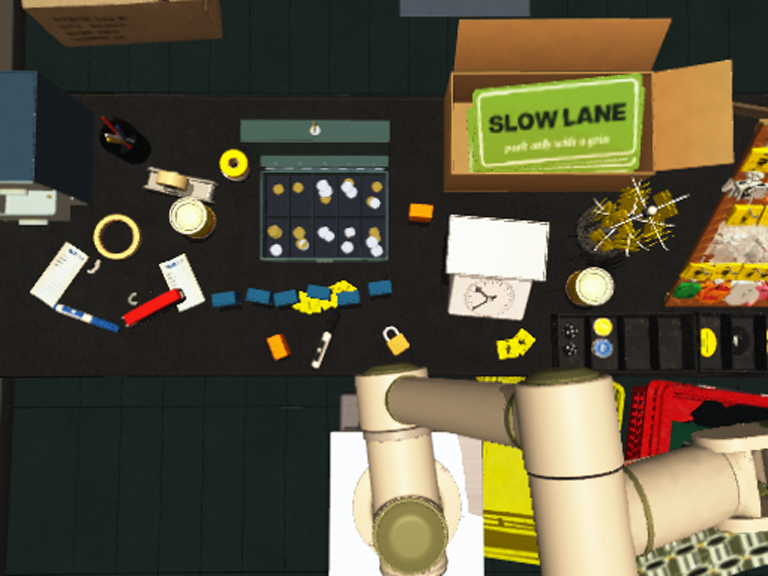

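View pics/scene0.png

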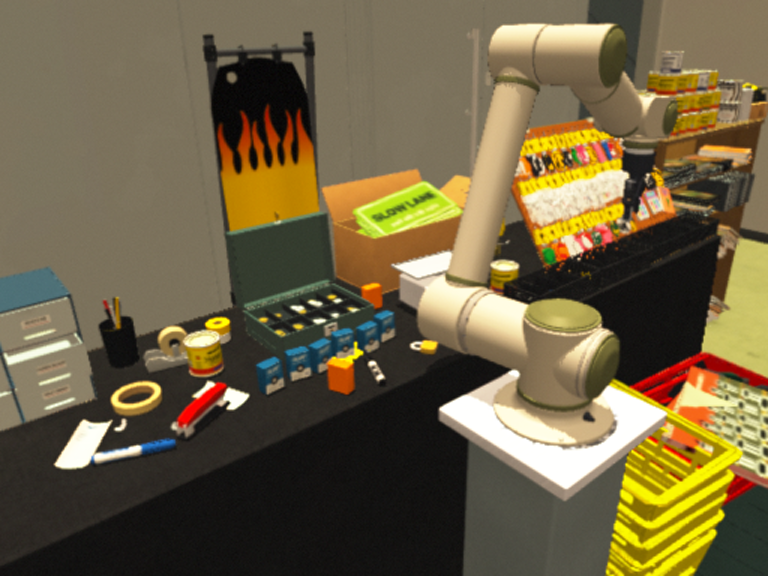

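Top view (1.5x pixels): six blue cartons lie in a row from (223,299) to (380,288). The scale pan is at (497,247) with the dial below it at (490,297). The orange look-alikes are at (278,347) and (421,212). The scene view confirms this layout.

Run:
```python
from h import *
np.set_printoptions(precision=4,suppress=True)
a=cam('top'); im=a['pixels']
hsv=cv2.cvtColor(im,cv2.COLOR_RGB2HSV)
m=cv2.inRange(hsv,(95,120,60),(115,255,255)); m[:, :130]=0; m[:,270:]=0; m[:180]=0; m[210:]=0
for c in cv2.findContours(m,cv2.RETR_EXTERNAL,cv2.CHAIN_APPROX_NONE)[0]:
    if cv2.contourArea(c)<30: continue
    P=onz(a,c.reshape(-1,2),0.062)[:,:2]
    r=cv2.minAreaRect((P*1000).astype(np.float32)); print('carton',r, cv2.boundingRect(c))
w=cv2.inRange(hsv,(0,0,200),(180,40,255)); w[:,:290]=0;w[:,370:]=0;w[:140]=0;w[190:]=0
c=max(cv2.findContours(w,cv2.RETR_EXTERNAL,cv2.CHAIN_APPROX_NONE)[0],key=cv2.contourArea)
print('pan?',cv2.minAreaRect((onz(a,c.reshape(-1,2),0.113)[:,:2]*1000).astype(np.float32)),cv2.boundingRect(c))
A=im[180:212,135:270];B=im[135:215,290:375]
f=lambda x,s:cv2.resize(x,None,fx=s,fy=s,interpolation=cv2.INTER_CUBIC)
A=f(A,5);B=f(B,5)
o=np.zeros((A.shape[0]+B.shape[0],max(A.shape[1],B.shape[1]),3),np.uint8);o[:A.shape[0],:A.shape[1]]=A;o[A.shape[0]:,:B.shape[1]]=B
cv2.imwrite('pics/c1.png',o[:,:,::-1])
```

```text
carton ((424.0379638671875, 374.026611328125), (28.112241744995117, 47.81463623046875), 8.271212577819824) (141, 194, 16, 11)
carton ((425.98046875, 120.60060119628906), (26.018474578857422, 45.869564056396484), 10.41257381439209) (224, 193, 16, 11)
carton ((426.3974914550781, 249.05474853515625), (27.637372970581055, 48.413108825683594), 11.446797370910645) (182, 193, 17, 11)
carton ((430.7288513183594, 304.6497802734375), (48.615745544433594, 26.913162231445312), 78.74981689453125) (163, 192, 17, 11)
carton ((438.3291320800781, 181.9321746826172), (48.35066223144531, 26.655839920043945), 80.6122055053711) (204, 189, 16, 11)
carton ((447.5040283203125, 56.311241149902344), (27.757375717163086, 47.207664489746094), 8.228174209594727) (245, 186, 16, 11)
pan? ((516.738525390625, -175.56410217285156), (193.98228454589844, 129.6888885498047), 85.50010681152344) (298, 143, 68, 47)
```

View pics/c1.png

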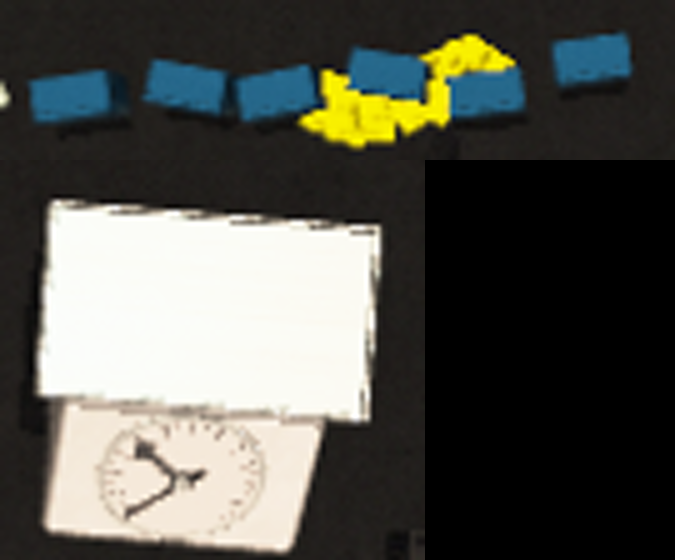

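The crop shows the needle at rest, pointing lower left from the dial centre (177,480) to (127,513). The target hand points upper left, with its tip near (138,443), which is roughly 95° or 430 g. The six cartons are clearly separated.

```bash
cat >> h.py <<'E'
def plan(x,y,z,yaw,step=0.055):
    o=observe(); R=np.array(o['tool_rot']); p=np.array(o['position'])
    c,s=np.cos(np.radians(yaw)),np.sin(np.radians(yaw))
    T=np.array([[-s,c,0],[c,s,0],[0,0,-1.]]).T
    rv=cv2.Rodrigues(R.T@T)[0].ravel(); d=np.array([x,y,z])-p
    print('pos',p.round(4),'F',np.round(o['ft_force'],2),'gw',round(o['grip_width'],4),'gf',o['gripper_force'],'t',o['time_s'])
    sh=T.T@d; n=max(1,int(np.ceil(np.linalg.norm(sh)/step)))
    print('turn',rv.round(4),'then shift',sh.round(4),'n',n,'per row',(sh/n).round(4))
E
python3 - <<'E'
from h import *
np.set_printoptions(precision=4,suppress=True)
a=cam('top')
c=np.array([[50,202],[381,228],[370,420],[38,397]],float)
uv=np.c_[290+c[:,0]/5-.4,135+(c[:,1]-160)/5-.4]
P=onz(a,uv,0.113);print('pan',P,P.mean(0),np.linalg.norm(P[0]-P[1]),np.linalg.norm(P[1]-P[2]))
print('cashbox front',onz(a,[[262/1.5,261/1.5],[388/1.5,261/1.5]],.062))
plan(.4475,.0563,.231,8.2)
E
python3 -m jog '[[0,0,-0.172,0,0,0,50],[0,0,-0.172,0,0,0,50],[0,0,-0.172,0,0,0,50],[0,0,-0.172,0,0,0,50],[0,0,-0.172,0,0,0,50],[0,0,-0.172,0,0,0,50],[0,0,-0.172,0,0,0,50],[0,0,-0.172,0,0,0,50]]' 30
python3 -c "
from h import *
plan(.4475,.0563,.231,8.2)"
```

```text
pan [[ 0.5888 -0.0824  0.113 ]
 [ 0.5733 -0.2779  0.113 ]
 [ 0.4595 -0.27    0.113 ]
 [ 0.4728 -0.0749  0.113 ]] [ 0.5236 -0.1763  0.113 ] 0.19607242506349895 0.11409479645694276
cashbox front [[0.5007 0.296  0.062 ]
 [0.5012 0.0386 0.062 ]]
pos [ 0.1812 -0.5191  0.231 ] F [0.03 0.12 0.8 ] gw 0.0853 gf 0.0 t 0.2
turn [-0.0006 -0.0007 -1.3781] then shift [ 0.5316  0.3456 -0.    ] n 12 per row [ 0.0443  0.0288 -0.    ]
time_s: 1.2
position: [0.1812, -0.5192, 0.2311]
tool_rot: [[-0.146, 0.989, -0.0], [0.989, 0.146, 0.0], [0.0, 0.0, -1.0]]
ft_force: [0.2, -1.2, 0.6]
grip_width: 0.0429
gripper_force: 0.0
pos [ 0.1812 -0.5192  0.2311] F [ 0.19 -1.21  0.57] gw 0.0429 gf 0.0 t 1.2
turn [ 0.     -0.0005  0.0036] then shift [5.316e-01 3.456e-01 1.000e-04] n 12 per row [0.0443 0.0288 0.    ]
```

```bash
python3 -m jog '[[0,0,0.0036,0.0443,0.0288,0,50],[0,0,0,0.0443,0.0288,0,50],[0,0,0,0.0443,0.0288,0,50],[0,0,0,0.0443,0.0288,0,50],[0,0,0,0.0443,0.0288,0,50],[0,0,0,0.0443,0.0288,0,50],[0,0,0,0.0443,0.0288,0,50],[0,0,0,0.0443,0.0288,0,50],[0,0,0,0.0443,0.0288,0.01,50],[0,0,0,0.0443,0.0288,0.02,50]]' >/dev/null
python3 -m jog '[[0,0,0,0.0443,0.0288,0.03,50],[0,0,0,0.0443,0.0288,0.04,50],[0,0,0,0,0,0,50]]'
python3 - <<'E'
from h import *
plan(.4475,.0563,.025,8.2)
w=cam('wrist'); save(w,'w1.png')
print(proj(w,[[.4475,.0563,.062]]).round(0), [np.round(observe()['joint_efforts'],2) for i in range(2)])
E
```

```text
time_s: 2.82
position: [0.4486, 0.0546, 0.1312]
tool_rot: [[-0.141, 0.99, -0.005], [0.99, 0.141, 0.001], [0.002, -0.005, -1.0]]
ft_force: [0.3, -0.9, -0.1]
grip_width: 0.0428
gripper_force: 0.0
pos [0.4486 0.0546 0.1312] F [ 0.3  -0.85 -0.09] gw 0.0428 gf 0.0 t 2.825
turn [-0.005  -0.0017 -0.0012] then shift [ 0.0019 -0.0008  0.1062] n 2 per row [ 0.0009 -0.0004  0.0531]
[[260. 203.]] [array([  1.82, -34.78, -17.71,   0.11,  -0.13,   0.18]), array([  1.82, -34.78, -17.71,   0.11,  -0.13,   0.18])]
```

View pics/w1.png

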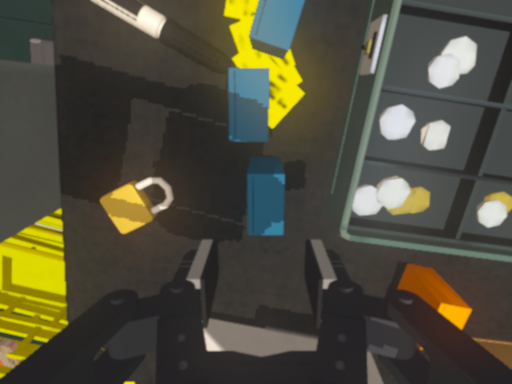

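The wrist view shows carton F's top face centred near (266,200), between and ahead of the fingers, against a predicted (260,203). That puts the carton about 3 mm farther in +x. Its yaw matches the tool.

```bash
python3 -m jog '[[-0.005,-0.0017,0,0.0019,0.002,0.04,50],[0,0,0,0,0,0.04,50],[0,0,0,0,0,0.026,50],[0,0,0,0,0,0,50],[0,0,0,0,0,0,50]]'; python3 -c "
from h import *
print(observe()['joint_efforts'])"
python3 -m jog '[[0,0,0,0,0,0,0],[0,0,0,0,0,0,0],[0,0,0,0,0,0,0]]' 30
python3 -m jog '[[0,0,0,0,0,-0.01,0],[0,0,0,0,0,-0.03,0],[0,0,0,0,0,0,0],[0,0,0,0,0,0,0],[0,0,0,0,0,0,0]]'
for i in 1 2 3; do python3 -c "
from h import *
o=observe();print(o['joint_efforts'],o['ft_force'],o['wrist_torque'],o['position'])"; python3 -m jog '[[0,0,0,0,0,0,0]]'|grep -E 'force'; done
```

```text
time_s: 3.5
position: [0.4522, 0.0534, 0.029]
tool_rot: [[-0.136, 0.991, 0.008], [0.991, 0.136, -0.001], [-0.002, 0.007, -1.0]]
ft_force: [-0.8, 0.4, 0.1]
grip_width: 0.0424
gripper_force: 0.0
[-1.48766041e-01 -3.92565393e+01 -1.22484460e+01 -4.66223981e-03
 -1.41944658e-02 -6.10925621e-03]
time_s: 3.88
position: [0.452, 0.0538, 0.029]
tool_rot: [[-0.137, 0.991, 0.008], [0.991, 0.137, -0.002], [-0.003, 0.007, -1.0]]
ft_force: [-1.0, -1.2, 7.2]
grip_width: 0.0254
gripper_force: 29.5
time_s: 4.5
position: [0.4508, 0.0542, 0.0671]
tool_rot: [[-0.137, 0.991, 0.004], [0.991, 0.137, -0.001], [-0.001, 0.004, -1.0]]
ft_force: [0.8, -0.4, -0.2]
grip_width: 0.0256
gripper_force: 29.7
[ 3.14853305e-02 -3.93481135e+01 -1.49351639e+01  1.55084717e-04
 -1.37504423e-02 -3.58992356e-04] [ 0.83062427 -0.44701081 -0.23849074] [-0.01538475  0.01336952  0.01172707] [0.45080158 0.05417502 0.06712186]
ft_force: [0.6, 0.4, -0.9]
gripper_force: 29.7
[ 1.30956899e-02 -3.90662348e+01 -1.48578295e+01 -1.62861552e-04
 -1.25267796e-02 -2.07034550e-04] [ 0.60597323  0.36480323 -0.94770999] [-0.02589659  0.04351314  0.02970548] [0.45093978 0.05417445 0.06715375]
ft_force: [0.5, 0.7, 0.2]
gripper_force: 29.7
[ 1.05331186e-03 -3.89453030e+01 -1.48604965e+01 -4.23479723e-04
 -1.33395518e-02 -1.35946298e-04] [0.54407179 0.73211272 0.22765243] [-0.0672012   0.03536988 -0.02568263] [0.45104353 0.05415539 0.06731254]
ft_force: [-0.1, 0.0, 0.8]
gripper_force: 29.7
```

Mean Fz is about 0 N against roughly −2 N expected for a full carton, so F is a dummy. I'll stand it back in its place and cross-check with joint torques at the same pose.

```bash
python3 -m jog '[[0,0,0,0,0,0.02,0],[0,0,0,0,0,0.015,0],[0,0,0,0,0,0.005,0],[0,0,0,0,0,0,0],[0,0,0,0,0,0,50],[0,0,0,0,0,0,50]]' | grep -E "pos|ft|grip"
python3 -m jog '[[0,0,0,0,0,-0.01,50],[0,0,0,0,0,-0.03,50],[0,0,0,0,0,0,50],[0,0,0,0,0,0,50],[0,0,0,0,0,0,50],[0,0,0,0,0,0,50],[0,0,0,0,0,0,50]]'
python3 -c "
from h import *
o=observe();print(o['joint_efforts'],o['ft_force'],o['wrist_torque'],o['position'])
plan(.427,.121,.135,10.4)"
```

```text
position: [0.4515, 0.0541, 0.0277]
ft_force: [0.4, -0.8, -0.3]
grip_width: 0.0427
gripper_force: 0.0
time_s: 6.5
position: [0.4511, 0.0542, 0.0673]
tool_rot: [[-0.137, 0.991, 0.005], [0.991, 0.137, -0.001], [-0.002, 0.004, -1.0]]
ft_force: [-0.1, -0.3, -0.1]
grip_width: 0.0426
gripper_force: 0.0
[-5.05399403e-04 -3.88540828e+01 -1.48213416e+01 -7.69766702e-04
 -1.35951579e-02  5.50539608e-05] [-0.07756509 -0.28021626 -0.05355675] [-0.00867881  0.02913743  0.0415153 ] [0.45105306 0.05417222 0.06733616]
pos [0.4511 0.0542 0.0673] F [-0.08 -0.28 -0.05] gw 0.0426 gf 0.0 t 6.5
turn [ 0.0044  0.0016 -0.0441] then shift [ 0.0701 -0.0116 -0.0677] n 2 per row [ 0.035  -0.0058 -0.0338]
```

The torque difference is 0.09 N·m over 0.45 m, or about 0.2 N. F is a confirmed 20 g dummy and is back on the table. Next is carton E.

```bash
cat > s.py <<'E'
from h import *
o=observe();print('t',o['time_s'],'tau2,3',np.round(o['joint_efforts'][1:3],3),'F',np.round(o['ft_force'],2),'pos',np.round(o['position'],4),'gw',round(o['grip_width'],4))
E
python3 -m jog '[[0.0044,0.0016,-0.0441,0.02,-0.0036,-0.02,50],[0,0,0,0.03,-0.004,0,50],[0,0,0,0.02,-0.003,0.02,50],[0,0,0,0,0,0,50],[0,0,0,0,0,0,50],[0,0,0,0,0,0,50]]' | grep xx; python3 s.py
python3 -c "
from h import *
plan(.428,.121,.0273,10.4)
w=cam('wrist');print(proj(w,[[.428,.121,.062]]))
m=cv2.inRange(cv2.cvtColor(w['pixels'],cv2.COLOR_RGB2HSV),(95,120,60),(115,255,255))
for c in cv2.findContours(m,cv2.RETR_EXTERNAL,cv2.CHAIN_APPROX_NONE)[0]:
  if cv2.contourArea(c)>300: print(cv2.boundingRect(c),cv2.minAreaRect((onz(w,c.reshape(-1,2),.062)[:,:2]*1000).astype(np.float32)))
"
```

```text
t 7.25 tau2,3 [-38.022 -14.626] F [ 0.26 -0.49  0.44] pos [0.4295 0.1208 0.068 ] gw 0.0427
pos [0.4295 0.1208 0.068 ] F [ 0.26 -0.49  0.44] gw 0.0427 gf 0.0 t 7.25
turn [ 0.0016  0.0005 -0.001 ] then shift [ 0.0005 -0.0014  0.0407] n 1 per row [ 0.0005 -0.0014  0.0407]
[[257.41422064 246.43874101]]
(237, 207, 66, 150) ((437.4219970703125, 98.96473693847656), (30.352670669555664, 92.9708251953125), 20.671524047851562)
(306, 88, 50, 96) ((447.0572509765625, 181.56521606445312), (42.88180923461914, 15.666997909545898), 80.1801528930664)
(298, 0, 53, 28) ((436.0476989746094, 230.84884643554688), (21.31656837463379, 10.007182121276855), 10.49905014038086)
```

```bash
python3 -m jog '[[0,0,0,0.0005,0,0.025,50],[0,0,0,0,0,0.015,50],[0,0,0,0,0,0,50],[0,0,0,0,0,0,0],[0,0,0,0,0,0,0],[0,0,0,0,0,0,0]]' 30 | grep -E "pos|grip"
python3 -m jog '[[0,0,0,0,0,-0.01,0],[0,0,0,0,0,-0.03,0],[0,0,0,0,0,0,0],[0,0,0,0,0,0,0],[0,0,0,0,0,0,0],[0,0,0,0,0,0,0]]' | grep xx; python3 s.py
python3 -c "
from h import *
a=np.radians(-4.5);c=np.array([.5236,-.1763]);R=np.array([[np.cos(a),-np.sin(a)],[np.sin(a),np.cos(a)]])
for dy in(-60,0,60): print(dy,c+R@[0,dy/1000])
p=c+R@[0,-.060]
plan(p[0],p[1],.235,-4.5)"
```

```text
position: [0.4293, 0.1218, 0.0282]
grip_width: 0.0257
gripper_force: 31.5
t 8.8 tau2,3 [-38.301 -14.629] F [ 0.32 -0.53 -0.65] pos [0.4285 0.1219 0.0671] gw 0.0256
-60 [ 0.51889245 -0.23611504]
0 [ 0.5236 -0.1763]
60 [ 0.52830755 -0.11648496]
pos [0.4285 0.1219 0.0671] F [ 0.32 -0.53 -0.65] gw 0.0256 gf 30.792179703712463 t 8.8
turn [-5.0e-04  1.0e-04  2.6e-01] then shift [-0.3498  0.1182 -0.1679] n 8 per row [-0.0437  0.0148 -0.021 ]
```

The torque hasn't settled yet, so I'll read again.

```bash
for i in 1 2 3 4; do python3 -m jog '[[0,0,0,0,0,0,0]]' >/dev/null; python3 s.py; done
```

```text
t 8.925 tau2,3 [-38.193 -14.638] F [ 0.5   0.37 -0.31] pos [0.4287 0.1219 0.0673] gw 0.0256
t 9.05 tau2,3 [-38.171 -14.656] F [-0.59 -0.16 -0.51] pos [0.4287 0.1219 0.0674] gw 0.0259
t 9.175 tau2,3 [-38.18  -14.669] F [0.27 0.14 0.61] pos [0.4288 0.1219 0.0675] gw 0.0255
t 9.3 tau2,3 [-38.196 -14.674] F [-0.01 -0.61 -0.56] pos [0.4288 0.1219 0.0675] gw 0.0254
```

Mean Fz is −0.28 N and the torque shift is about 0.17 N·m, so E is the second dummy. I'll stand it back and go to D, where a full carton should read about 0.8 N·m.

```bash
python3 -m jog '[[0,0,0,0,0,0.02,0],[0,0,0,0,0,0.015,0],[0,0,0,0,0,0.005,0],[0,0,0,0,0,0,0],[0,0,0,0,0,0,50],[0,0,0,0,0,0,50]]' | grep -E "pos|grip"
python3 -m jog '[[0,0,0,0,0,-0.03,50],[0,0,0,0,0,-0.03,50],[0,0,0,0,0,0,50]]' | grep xx
python3 -c "
from h import *
plan(.440,.182,.068,-9.4)"
```

```text
position: [0.4289, 0.1219, 0.0277]
grip_width: 0.0425
gripper_force: 0.0
pos [0.4297 0.1219 0.0891] F [-0.38  0.43 -0.4 ] gw 0.0426 gf 0.0 t 10.425
turn [4.700e-03 1.000e-04 3.457e-01] then shift [0.0609 0.0004 0.0211] n 2 per row [0.0305 0.0002 0.0105]
```

```bash
python3 -m jog '[[0,0,0.173,0,0,0,50],[0,0,0.173,0,0,0,50],[0.004,0,0,0.0305,0,0,50],[0,0,0,0.0304,0,0.02,50],[0,0,0,0,0,0,50],[0,0,0,0,0,0,50],[0,0,0,0,0,0,50],[0,0,0,0,0,0,50]]' | grep -E "tool"; python3 s.py
python3 -m jog '[[0,0,0,0,0,0.025,50],[0,0,0,0,0,0.015,50],[0,0,0,0,0,0,50],[0,0,0,0,0,0,0],[0,0,0,0,0,0,0],[0,0,0,0,0,0,0]]' 30 | grep -E "pos|grip"
python3 -m jog '[[0,0,0,0,0,-0.01,0],[0,0,0,0,0,-0.03,0],[0,0,0,0,0,0,0],[0,0,0,0,0,0,0],[0,0,0,0,0,0,0],[0,0,0,0,0,0,0]]' | grep xx; python3 s.py
for i in 1 2 3; do python3 -m jog '[[0,0,0,0,0,0,0]]' >/dev/null; python3 s.py; done
python3 -c "
from h import *
plan(.5189,-.2361,.235,-4.5)"
```

```text
tool_rot: [[0.165, 0.986, -0.003], [0.986, -0.165, 0.001], [0.0, -0.003, -1.0]]
t 11.425 tau2,3 [-40.91  -15.424] F [-0.84  0.29 -1.04] pos [0.4388 0.1815 0.0678] gw 0.0427
position: [0.439, 0.182, 0.0283]
grip_width: 0.0255
gripper_force: 34.5
t 12.925 tau2,3 [-41.947 -15.795] F [ 0.35  0.09 -2.02] pos [0.4384 0.182  0.067 ] gw 0.0256
t 13.05 tau2,3 [-41.845 -15.812] F [-0.2  -0.14 -1.15] pos [0.4386 0.182  0.0672] gw 0.0256
t 13.175 tau2,3 [-41.833 -15.837] F [-0.39 -0.01 -2.02] pos [0.4386 0.182  0.0674] gw 0.0254
t 13.3 tau2,3 [-41.852 -15.852] F [-0.76 -0.55 -2.02] pos [0.4386 0.182  0.0675] gw 0.0255
pos [0.4386 0.182  0.0675] F [-0.76 -0.55 -2.02] gw 0.0255 gf 33.71908128261566 t 13.3
turn [-0.0035 -0.0001 -0.086 ] then shift [-0.4105  0.1128 -0.1675] n 9 per row [-0.0456  0.0125 -0.0186]
```

D is full: about −1.8 N, with a 0.94 N·m shift. I'll bring it to the pan at its right end, 60 mm from centre.

```bash
python3 -m jog '[[0,0,0,0,0,-0.05,0],[-0.0035,0,-0.086,0,0,-0.055,0],[0,0,0,-0.0411,0.0113,-0.0625,0],[0,0,0,-0.0456,0.0125,0,0],[0,0,0,-0.0456,0.0125,0,0],[0,0,0,-0.0456,0.0125,0,0],[0,0,0,-0.0456,0.0125,0,0],[0,0,0,-0.0456,0.0125,0,0],[0,0,0,-0.0456,0.0125,0,0],[0,0,0,-0.0456,0.0125,0,0]]' | grep xx
python3 -m jog '[[0,0,0,-0.0348,0.0097,0,0],[0,0,0,-0.015,0.004,0,0],[0,0,0,0,0,0,0],[0,0,0,0,0,0,0],[0,0,0,0,0,0,0]]' | grep xx
python3 - <<'E'
from h import *
plan(.5189,-.2361,.139,-4.5)
w=cam('wrist');b=cam('top')
A=w['pixels'];B=cv2.resize(b['pixels'][125:225,275:385],None,fx=3.6,fy=3.84)
cv2.imwrite('pics/w2.png',cv2.resize(np.hstack([A,B]),(800,345))[:,:,::-1])
E
```

```text
pos [ 0.5176 -0.2273  0.2244] F [ 0.35 -0.08 -1.98] gw 0.0255 gf 33.663076758384705 t 15.175
turn [ 0.0002 -0.0002  0.0013] then shift [-0.0087  0.002   0.0854] n 2 per row [-0.0043  0.001   0.0427]
```

View pics/w2.png

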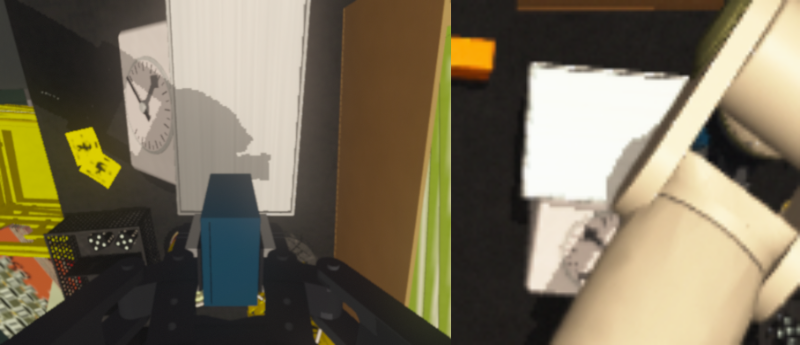

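The wrist view (left) shows the carton held above the pan's right end, with the pan's near corners at about (180,213) and (295,215). The dial is visible at (148,105). I'll check those pan corners by casting rays.

Run:
```python
from h import *
np.set_printoptions(precision=4,suppress=True)
w=cam('wrist'); np.save('w2.npy',w['pixels'])
print(onz(w,[[180*1.28,213*1.113],[295*1.28,215*1.113]],.113))
g=cv2.cvtColor(w['pixels'],cv2.COLOR_RGB2GRAY).astype(int)
print('row200',[ (i) for i in range(180,420) if abs(g[200,i+1]-g[200,i-1])>45])
print('col320',[ (i) for i in range(205,260) if abs(g[i+1,360]-g[i-1,360])>45])
print(onz(w,[[221,200],[385,200],[360,238]],.113))
```

```text
[[ 0.4885 -0.2698  0.113 ]
 [ 0.6163 -0.282   0.113 ]]
row200 [236, 237, 284, 285, 286, 331, 336, 337]
col320 []
[[ 0.4842 -0.2353  0.113 ]
 [ 0.6213 -0.2461  0.113 ]
 [ 0.6009 -0.2796  0.113 ]]
```

Run:
```python
from h import *
np.set_printoptions(precision=4,suppress=True)
w=cam('wrist')
print(onz(w,[[180*1.135,213*1.113],[295*1.135,215*1.113],[165*1.135,1],[309*1.135,1]],.113))
plan(.5189,-.2361,.139,-4.5)
```

```text
[[ 0.4658 -0.2682  0.113 ]
 [ 0.579  -0.2793  0.113 ]
 [ 0.4776 -0.0872  0.113 ]
 [ 0.5918 -0.096   0.113 ]]
pos [ 0.5176 -0.228   0.2243] F [ 0.87  0.73 -1.52] gw 0.0256 gf 33.662545680999756 t 15.375
turn [ 0.0003 -0.0001  0.0006] then shift [-0.008   0.0019  0.0853] n 2 per row [-0.004   0.0009  0.0426]
```

The corners agree with the top view to within about 5 mm in x, so I'm correcting +2.5 mm. Lowering to just above the pan.

```bash
python3 -m jog '[[0,0,0,-0.0055,0.0042,0.03,0],[0,0,0,0,0,0.035,0],[0,0,0,0,0,0.015,0],[0,0,0,0,0,0,0],[0,0,0,0,0,0,0],[0,0,0,0,0,0,0]]' | grep xx; python3 s.py
python3 -c "
from h import *
plan(.5215,-.2335,.1355,-4.5)"
```

```text
t 16.125 tau2,3 [-49.414 -21.516] F [ 0.67  0.21 -1.52] pos [ 0.5218 -0.2345  0.1453] gw 0.0253
pos [ 0.5218 -0.2345  0.1453] F [ 0.67  0.21 -1.52] gw 0.0253 gf 33.51247251033783 t 16.125
turn [0.002  0.001  0.0001] then shift [ 0.001  -0.0004  0.0098] n 1 per row [ 0.001  -0.0004  0.0098]
```

```bash
python3 -m jog '[[0,0,0,0,0,0.004,0],[0,0,0,0,0,0.003,0],[0,0,0,0,0,0.003,0],[0,0,0,0,0,0.001,0],[0,0,0,0,0,0,0],[0,0,0,0,0,0,0]]' | grep xx; python3 s.py
```

```text
t 16.875 tau2,3 [-48.163 -20.764] F [-0.94 -0.65  0.6 ] pos [ 0.5214 -0.2343  0.1333] gw 0.0255
```

```bash
python3 -m jog '[[0,0,0,0,0,0,0],[0,0,0,0,0,0,0]]' | grep xx; python3 s.py
```

```text
t 17.125 tau2,3 [-48.169 -20.765] F [-1.48  0.01  0.75] pos [ 0.5213 -0.2343  0.1332] gw 0.0254
```

The carton rests on the pan: Fz has swung to +0.7 N and the pan has sunk about 2.5 mm, as expected. Release, back off, look.

```bash
python3 -m jog '[[0,0,0,0,0,0,30],[0,0,0,0,0,0,50],[0,0,0,0,0,0,50],[0,0,0,0,0,-0.02,50],[0,0,0,0,0,-0.05,50],[0,0,0,0.03,0,-0.03,50],[0,0,0,0.05,0,0,50],[0,0,0,0.05,0,0,50]]' | grep -E "pos|grip"
python3 - <<'E'
from h import *
w=cam('wrist');b=cam('top')
A=w['pixels'];B=cv2.resize(b['pixels'][125:221,275:375],(400,384),interpolation=cv2.INTER_CUBIC)
cv2.imwrite('pics/w3.png',cv2.resize(np.hstack([A,B]),(800,337))[:,:,::-1])
plan(.428,.249,.22,11.4)
E
```

```text
position: [0.5316, -0.1035, 0.2335]
grip_width: 0.043
gripper_force: 0.0
pos [ 0.5315 -0.1008  0.2336] F [ 0.73 -0.54  0.56] gw 0.0427 gf 0.0 t 18.225
turn [ 0.0007 -0.0009 -0.2731] then shift [ 0.3634 -0.0324  0.0136] n 7 per row [ 0.0519 -0.0046  0.0019]
```

View pics/w3.png

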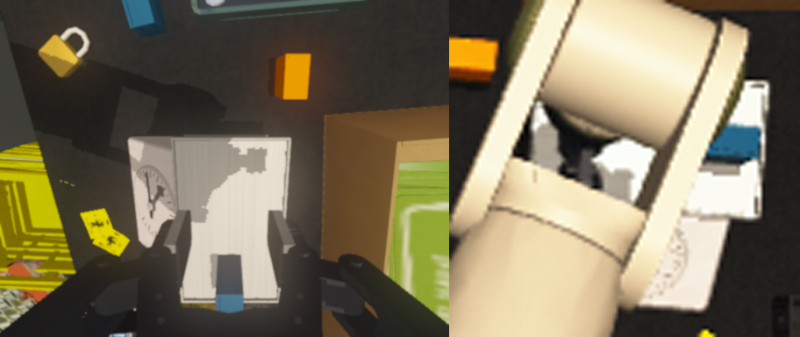

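Carton D stands upright at the right end of the pan, around (229,285) left and (733,140) right. The arm partly hides the dial from above. Going to carton C now; I'll read the dial from the top camera there.

```bash
python3 -m jog '[[0,0,-0.137,0,0,0,50],[0,0,-0.136,0,0,0,50],[0,0,0,0.0519,-0.0046,0,50],[0,0,0,0.0519,-0.0046,0,50],[0,0,0,0.0519,-0.0046,0,50],[0,0,0,0.0519,-0.0046,0,50],[0,0,0,0.0519,-0.0046,0.01,50],[0,0,0,0.0519,-0.0046,0.03,50],[0,0,0,0.0519,-0.0046,0.03,50],[0,0,0,0,0,0.04,50]]' | grep xx
python3 - <<'E'
from h import *
plan(.428,.249,.068,11.4)
b=cam('top')
B=cv2.resize(b['pixels'][135:215,290:375],None,fx=7,fy=7,interpolation=cv2.INTER_CUBIC)
cv2.imwrite('pics/d1.png',B[:,:,::-1])
E
```

```text
pos [0.4294 0.248  0.1227] F [ 1.32 -0.3   0.25] gw 0.0428 gf 0.0 t 19.475
turn [ 0.0024 -0.0005 -0.0004] then shift [ 0.0013 -0.0011  0.0547] n 1 per row [ 0.0013 -0.0011  0.0547]
```

View pics/d1.png

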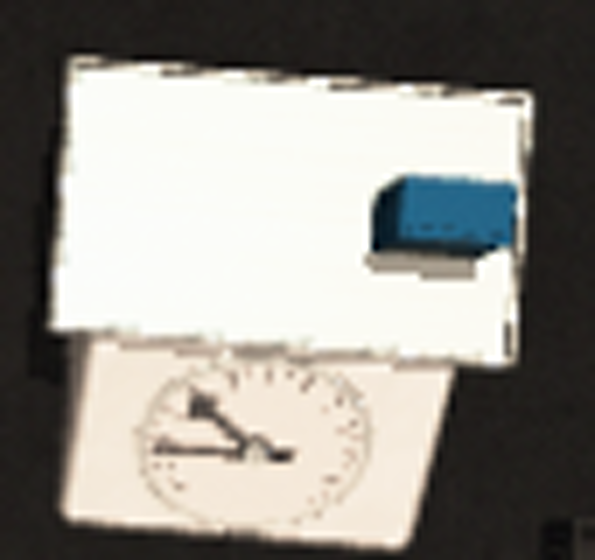

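The needle now points left, tip at (155,447), about 190 g. The target hand tip is at (197,400), about 410 g, so it isn't reached. Hefting C.

```bash
python3 -m jog '[[0.0024,0,0,0.0013,-0.001,0.04,50],[0,0,0,0,0,0.012,50],[0,0,0,0,0,0,50],[0,0,0,0,0,0,50],[0,0,0,0,0,0,50],[0,0,0,0,0,0,50]]' | grep -E "xx"; python3 s.py
python3 -m jog '[[0,0,0,0,0,0.025,50],[0,0,0,0,0,0.015,50],[0,0,0,0,0,0,50],[0,0,0,0,0,0,0],[0,0,0,0,0,0,0],[0,0,0,0,0,0,0]]' 30 | grep -E "pos|grip"
python3 -m jog '[[0,0,0,0,0,-0.01,0],[0,0,0,0,0,-0.03,0],[0,0,0,0,0,0,0],[0,0,0,0,0,0,0],[0,0,0,0,0,0,0],[0,0,0,0,0,0,0]]' | grep xx; python3 s.py
for i in 1 2; do python3 -m jog '[[0,0,0,0,0,0,0]]' >/dev/null; python3 s.py; done
python3 -c "
from h import *
plan(.526,-.1763,.235,-4.5)"
```

```text
t 20.275 tau2,3 [-42.845 -16.243] F [ 0.59  0.41 -0.12] pos [0.4288 0.2467 0.0718] gw 0.0426
position: [0.4289, 0.2468, 0.0319]
grip_width: 0.0257
gripper_force: 38.1
t 21.775 tau2,3 [-43.862 -16.59 ] F [ 0.53  0.44 -1.65] pos [0.4282 0.2465 0.0706] gw 0.0252
t 21.9 tau2,3 [-43.76  -16.607] F [ 0.11 -0.41 -2.63] pos [0.4284 0.2466 0.0709] gw 0.0254
t 22.025 tau2,3 [-43.749 -16.632] F [ 0.02  0.56 -1.35] pos [0.4284 0.2466 0.071 ] gw 0.0258
pos [0.4284 0.2466 0.071 ] F [ 0.02  0.56 -1.35] gw 0.0258 gf 37.201924324035645 t 22.025
turn [-0.0026  0.0003  0.2731] then shift [-0.414   0.1304 -0.164 ] n 9 per row [-0.046   0.0145 -0.0182]
```

C is full. Moving it to the pan's middle.

```bash
python3 -m jog '[[0,0,0,0,0,-0.05,0],[-0.0026,0,0.137,0,0,-0.06,0],[0,0,0.136,0,0,-0.055,0],[0,0,0,-0.046,0.0145,0,0],[0,0,0,-0.046,0.0145,0,0],[0,0,0,-0.046,0.0145,0,0],[0,0,0,-0.046,0.0145,0,0],[0,0,0,-0.046,0.0145,0,0],[0,0,0,-0.046,0.0145,0,0],[0,0,0,-0.046,0.0145,0,0]]' | grep xx
python3 -m jog '[[0,0,0,-0.046,0.0145,0,0],[0,0,0,-0.03,0.01,0,0],[0,0,0,-0.012,0.004,0,0],[0,0,0,0,0,0,0],[0,0,0,0,0,0,0]]' | grep xx
python3 -c "
from h import *
plan(.526,-.173,.147,-4.5)"
```

```text
pos [ 0.526  -0.1711  0.2363] F [-0.25 -0.8  -1.83] gw 0.0256 gf 37.10058331489563 t 23.9
turn [ 0.0002 -0.0004  0.0011] then shift [-0.0019  0.0002  0.0893] n 2 per row [-0.001   0.0001  0.0446]
```

```bash
python3 -m jog '[[0,0,0,-0.0015,0,0.035,0],[0,0,0,0,0,0.035,0],[0,0,0,0,0,0.015,0],[0,0,0,0,0,0.003,0],[0,0,0,0,0,0,0],[0,0,0,0,0,0,0]]' | grep xx; python3 s.py
python3 -m jog '[[0,0,0,0,0,0.004,0],[0,0,0,0,0,0.004,0],[0,0,0,0,0,0.002,0],[0,0,0,0,0,0,0],[0,0,0,0,0,0,0]]' | grep xx; python3 s.py;  python3 -m jog '[[0,0,0,0,0,0,0]]' | grep xx; python3 s.py
```

```text
t 24.65 tau2,3 [-47.623 -21.352] F [ 0.11  0.35 -2.31] pos [ 0.5265 -0.1739  0.1493] gw 0.0253
t 25.275 tau2,3 [-47.951 -20.961] F [-0.8  -0.12 -1.72] pos [ 0.5262 -0.1738  0.1383] gw 0.0252
t 25.4 tau2,3 [-48.023 -21.006] F [-0.62  0.44 -1.15] pos [ 0.5261 -0.1738  0.1383] gw 0.0257
```

```bash
python3 -m jog '[[0,0,0,0,0,0.002,0],[0,0,0,0,0,0.0015,0],[0,0,0,0,0,0,0],[0,0,0,0,0,0,0]]' | grep xx; python3 s.py;  python3 -m jog '[[0,0,0,0,0,0,0]]' | grep xx; python3 s.py
```

```text
t 25.9 tau2,3 [-46.459 -19.841] F [0.35 0.32 0.58] pos [ 0.5262 -0.1738  0.1349] gw 0.0256
t 26.025 tau2,3 [-46.476 -19.723] F [0.82 0.23 1.41] pos [ 0.5262 -0.1738  0.1349] gw 0.0253
```

It's resting on the pan. Release and leave toward B, then read the dial.

```bash
python3 -m jog '[[0,0,0,0,0,0,30],[0,0,0,0,0,0,50],[0,0,0,0,0,0,50],[0,0,0,0,0,-0.02,50],[0,0,0,0,0,-0.05,50],[0,0,0,0.03,0,-0.03,50],[0,0,0,0.05,0,0,50],[0,0,0,0.05,0,0,50],[0,0,0,0.05,-0.01,0,50],[0,0,0,0.05,-0.02,0,50]]' | grep -E "pos|grip"
python3 - <<'E'
from h import *
plan(.433,.305,.22,-11.3)
E
```

```text
position: [0.5139, 0.0594, 0.2345]
grip_width: 0.0429
gripper_force: 0.0
pos [0.5139 0.0594 0.2345] F [0.51 0.47 0.16] gw 0.0429 gf 0.0 t 27.275
turn [ 1.000e-04 -1.000e-04  1.185e-01] then shift [ 0.225  -0.1275  0.0145] n 5 per row [ 0.045  -0.0255  0.0029]
```

```bash
python3 -m jog '[[0,0,0.1185,0,0,0,50],[0,0,0,0.045,-0.0255,0,50],[0,0,0,0.045,-0.0255,0,50],[0,0,0,0.045,-0.0255,0.02,50],[0,0,0,0.045,-0.0255,0.03,50],[0,0,0,0.045,-0.0255,0.04,50],[0,0,0,0,0,0.03,50]]' | grep xx
python3 - <<'E'
from h import *
plan(.433,.305,.068,-11.3)
b=cam('top')
s=12
B=cv2.resize(b['pixels'][184:214,306:350],None,fx=s,fy=s,interpolation=cv2.INTER_CUBIC)
# rectify: local affine of dial plane -> fronto-parallel, 4 px per mm
a=np.radians(-4.5);R=np.array([[np.cos(a),-np.sin(a),0],[np.sin(a),np.cos(a),0],[0,0,1]])
c=np.array(onz(b,[[290+255/7-.4,135+450/7-.4]],.05)[0]); print('centre',c)
e1=R@[0,-1,0];e2=R@[.7071,0,.7071]
g=np.array([c,c+.05*e1,c+.05*e2]); q=proj(b,g).astype(np.float32)
dst=np.float32([[220,220],[420,220],[220,20]])
r=cv2.warpAffine(b['pixels'],cv2.getAffineTransform(q,dst),(440,440),flags=cv2.INTER_CUBIC)
o=np.zeros((560,680,3),np.uint8);P=b['pixels'][140:212,290:375];P=cv2.resize(P,(240,203))
o[:440,:440]=r;o[:203,440:680]=P
cv2.imwrite('pics/d2.png',o[:440,:,::-1])
E
```

```text
pos [0.4322 0.3038 0.1149] F [ 1.04 -0.03  0.25] gw 0.0428 gf 0.0 t 28.15
turn [-0.0007  0.0002  0.0045] then shift [0.0014 0.0006 0.0469] n 1 per row [0.0014 0.0006 0.0469]
centre [ 0.42557119 -0.16919256  0.05      ]
```

View pics/d2.png

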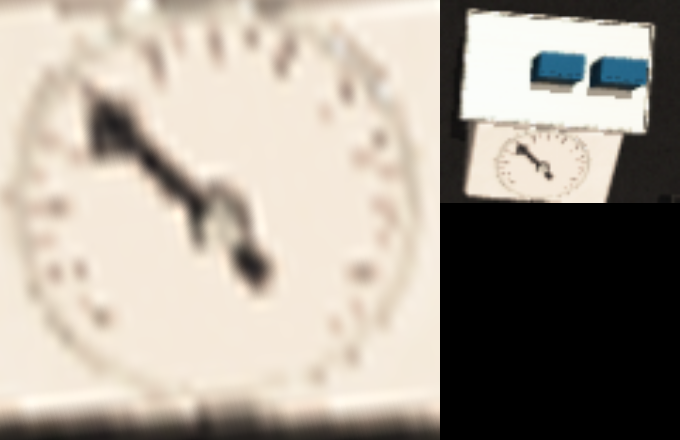

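The needle and target hand now nearly coincide in the rectified dial: needle tip about (85,90), diamond about (113,127), pivot (222,215). The top camera is too coarse for this, so I'll look with the wrist camera. First I'll work out its offset.

Run:
```python
from h import *
np.set_printoptions(precision=4,suppress=True)
w=cam('wrist');o=observe();T=np.array(o['tool_rot']);p=np.array(o['position'])
C=-w['R'].T@w['t'];off=T.T@(C-p);ax=T.T@w['R'].T
print('cam in tool',off,'axes',ax.T,'f',w['K'][0,0],w['K'][:2,2])
D=np.array([.4256,-.169,.05])
c,s=np.cos(np.radians(-4.5)),np.sin(np.radians(-4.5));T2=np.array([[-s,c,0],[c,s,0],[0,0,-1.]]).T
for q in([.42,-.23,.18],[.38,-.25,.18],[.38,-.25,.14],[.36,-.26,.12],[.36,-.30,.15]):
    C=np.array(q)+T2@off; R=(T2@ax).T; v=R@(D-C); print(q,C,'px',256+w['K'][0,0]*v[0]/v[2],192+w['K'][0,0]*v[1]/v[2],'depth',v[2])
plan(.38,-.25,.235,-4.5)
```

```text
cam in tool [ 0.077  -0.0004 -0.1398] axes [[ 0.0014  1.     -0.0006]
 [-0.9535  0.0012 -0.3014]
 [-0.3014  0.001   0.9535]] f 319.72366441181464 [261.1225 192.4242]
[0.42, -0.23, 0.18] [ 0.4257 -0.1532  0.3198] px 257.193752210443 111.05299273710128 depth 0.26198244683283683
[0.38, -0.25, 0.18] [ 0.3857 -0.1732  0.3198] px 305.28571658376313 81.3326316304681 depth 0.2550640013901952
[0.38, -0.25, 0.14] [ 0.3857 -0.1732  0.2798] px 313.9844862140234 79.64469637751432 depth 0.21692418589846157
[0.36, -0.26, 0.12] [ 0.3657 -0.1832  0.2598] px 352.25237172860835 58.480520383221744 depth 0.19439505543127392
[0.36, -0.3, 0.15] [ 0.3657 -0.2232  0.2898] px 339.99103265210465 -2.353739931669679 depth 0.2109778075692026
pos [0.4321 0.3013 0.1138] F [ 0.04  0.45 -0.18] gw 0.0427 gf 0.0 t 28.25
turn [-0.005   0.0031 -0.117 ] then shift [-0.5537 -0.0087 -0.1212] n 11 per row [-0.0503 -0.0008 -0.011 ]
```

```bash
python3 -m jog '[[-0.005,0.003,-0.117,0,0,-0.036,50],[0,0,0,-0.0514,-0.0022,0,50],[0,0,0,-0.0514,-0.0022,0,50],[0,0,0,-0.0514,-0.0022,0,50],[0,0,0,-0.0514,-0.0022,0,50],[0,0,0,-0.0514,-0.0022,0,50],[0,0,0,-0.0514,-0.0022,0,50],[0,0,0,-0.0514,-0.0022,0,50],[0,0,0,-0.0514,-0.0022,0,50],[0,0,0,-0.0514,-0.0022,0,50]]' | grep xx
python3 -m jog '[[0,0,0,-0.035,-0.0022,0,50],[0,0,0,-0.0164,0,0,50],[0,0,0,0,0,0,50],[0,0,0,0,0,0,50]]' | grep pos
cat > dial.py <<'E'
from h import *
import sys
w=cam('wrist')
a=np.radians(-4.5);R=np.array([[np.cos(a),-np.sin(a),0],[np.sin(a),np.cos(a),0],[0,0,1]])
c=np.array([.4256,-.1692,.05]);e1=R@[0,-1,0];e2=R@[.7071,0,.7071]
g=np.array([c+.06*(i*e1+j*e2) for i,j in((-1,1),(1,1),(1,-1),(-1,-1))]); q=proj(w,g).astype(np.float32)
r=cv2.warpPerspective(w['pixels'],cv2.getPerspectiveTransform(q,np.float32([[0,0],[600,0],[600,600],[0,600]])),(600,600),flags=cv2.INTER_CUBIC)
print(q); cv2.imwrite('pics/'+sys.argv[1],r[:,:,::-1]); np.save('raw.npy',w['pixels'])
E
python3 dial.py d3.png
```

```text
position: [0.371, -0.2082, 0.1512]
[[421.19208   43.583466]
 [395.57504  233.59186 ]
 [268.86014  195.93567 ]
 [269.8071    58.29452 ]]
```

View pics/d3.png

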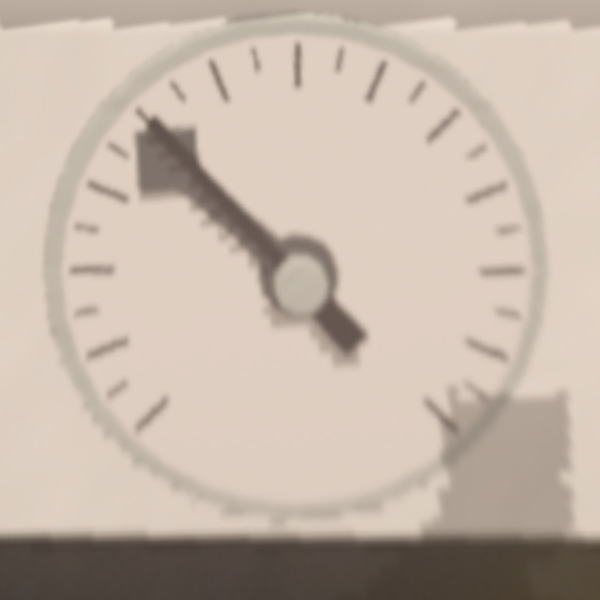

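The close-up shows the needle tip at (150,120) and the grey diamond of the target hand at about (166,160), outward corner (137,133). That puts the needle about 5° clockwise past the target. I'll confirm with the earlier wrist picture, where the needle was at 0 and the target stood alone, rectified the same way.

Run:
```python
from h import *
im=np.load('w2.npy'); K=np.array([[319.72,0,261.12],[0,319.72,192.42],[0,0,1.]]); D=cam('wrist')['D']
off=np.array([.077,-.0004,-.1398]);ax=np.array([[.0014,1,-.0006],[-.9535,.0012,-.3014],[-.3014,.001,.9535]])
c,s=np.cos(np.radians(-4.5)),np.sin(np.radians(-4.5));T=np.array([[-s,c,0],[c,s,0],[0,0,-1.]]).T
C=np.array([.5176,-.228,.2243])+T@off; R=ax@T.T
a=np.radians(-4.5);S=np.array([[np.cos(a),-np.sin(a),0],[np.sin(a),np.cos(a),0],[0,0,1]])
cc=np.array([.4256,-.1692,.05]);e1=S@[0,-1,0];e2=S@[.7071,0,.7071]
g=np.array([cc+.06*(i*e1+j*e2) for i,j in((-1,1),(1,1),(1,-1),(-1,-1))])
q=cv2.projectPoints(g,R,-R@C,K,D)[0].reshape(-1,2).astype(np.float32)
r=cv2.warpPerspective(im,cv2.getPerspectiveTransform(q,np.float32([[0,0],[400,0],[400,400],[0,400]])),(400,400),flags=cv2.INTER_CUBIC)
z=cv2.resize(cv2.imread('pics/d3.png'),(400,400))
cv2.imwrite('pics/d4.png',np.hstack([r[:,:,::-1],z]))
```

```text
(no output)
```

View pics/d4.png

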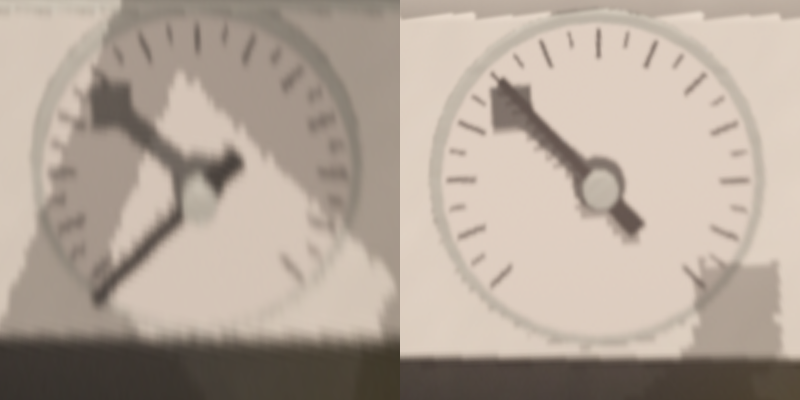

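Left picture (needle at 0): the target diamond is at (111,105). Right picture (now): the diamond is unmoved at (511,107), about 41° above left, and the needle tip is at (500,80), about 46°. The needle is past the target by about 20 g, so I stop here. A last check that everything stands, then hand in.

Run:
```python
from h import *
a=cam('top'); m=cv2.inRange(cv2.cvtColor(a['pixels'],cv2.COLOR_RGB2HSV),(95,120,60),(115,255,255)); m[:,:130]=0;m[:150]=0;m[210:]=0;m[:,370:]=0
for c in cv2.findContours(m,cv2.RETR_EXTERNAL,cv2.CHAIN_APPROX_NONE)[0]:
    if cv2.contourArea(c)>30: print(np.round(np.array(cv2.minAreaRect((onz(a,c.reshape(-1,2),0.062)[:,:2]*1000).astype(np.float32))[0])),cv2.boundingRect(c))
o=observe();print(o['time_s'],o['position'],o['ft_force'],o['grip_width'])
```

```text
[424. 374.] (141, 194, 17, 11)
[425. 121.] (224, 193, 16, 12)
[430. 305.] (163, 192, 18, 11)
[447.  57.] (245, 187, 16, 10)
[ 529. -254.] (346, 161, 17, 10)
[ 534. -187.] (324, 159, 17, 10)
30.15 [ 0.3710942  -0.20829803  0.15106018] [-0.80532948 -0.17223227  1.05463159] 0.04267628665849271
```

Four cartons stand on the table and two on the pan. The arm is clear of everything.

```bash
python3 -c "
from rig import job
print(job.close_job())"
```

```text
the job is handed in; nothing more can be done
None
```

The job is handed in: two full cartons stand on the pan with the needle about 20 g past the target hand, both dummies were hefted and stood back on the table, and the run took about 30 s.

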